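Extend the microphone boom to the clipped mark and hold it

TASK

The microphone sits on a spring-loaded telescoping boom. Press the boom's lock button to release it, take the boom by the upright black grip post and pull it out until its pointer is level with the middle of the binder clip that marks the scale. Finish while still holding the grip post there, because the spring draws the boom back in; leave the rabbit, jar, clip tray and mug where they stand.

Things in the scene. Friction and masses are not known exactly. Their poses are not given: they have to be found in the camera images.
- boom: Fixed boom stand on a round dark steel foot, 130 mm across. Origin: centre of the foot's underside, on the desk; +y is the way the boom telescopes out, z up. Square aluminium outer tube (26 mm, top z 113 mm) along y -70 to 120 mm at x 0. Flat scale rail beside the rod: x 28 to 54, y 85 to 320, top z 98 mm, dark ticks every 10 mm from y 165, longer every 50.
- lock_top (a point): Centre of the top of the round lock button (22 mm across, aluminium, in a 38 mm black housing) on the outer tube, at boom x 0, y 50, z 137 mm. It is pushed straight down.
- lock (a joint): Lock button, 0 = up, 0.008 m = fully down; the spring takes 1.5 N to start and 5 N to push fully down. Past about 5.5 mm it frees the rod; it springs up again when let go, and the rod stays free.
- rod (a joint): How far the sliding rod (16 mm square steel, 0.5 kg with all it carries) is out, m, 0 to 0.14. Locked at 0; once freed it pops out by itself to about 0.02. Drawn further, a spring of 80 N/m pulls it back (7 N at 0.11), so it must be held. It carries the grip post, the pointer and, 90 mm beyond the post, the upright silver microphone, 43 mm across, top z 185 mm.
- grip (a point): Where to take the grip post, an upright black square post 18 x 18 mm, z 108 to 160 mm, on the rod: this point is on its axis, 12 mm below its top, at boom x 0, y 165 mm + joint rod, z 148 mm. Sides parallel to the boom's axes; it moves only along boom y. Within 65 mm of it along y nothing else stands higher than 117 mm; the button is 115 mm or more behind it.
- pointer (a point): Free end of the thin flat pointer that reaches from the foot of the grip post over the scale rail, at boom x 42 mm, same boom y as the middle of the grip post, z 104 mm.
- clip: Dark steel binder clip, 25 mm wide along y, 16 mm deep, 14 mm tall, fixed on the outer (+x) edge of the scale rail; it marks the wanted scale mark. Origin: middle of its underside, at boom x 53 mm, z 91 mm, y 220 to 275 mm; axes parallel to the boom's.
- rabbit: White ceramic rabbit figurine, 54 mm wide, 95 mm tall, loose on the desk on the +x side of the boom. Origin: centre of its underside.
- jar: Red plastic screw-top jar, 64 mm across, 85 mm tall, loose on the -x side of the boom. Origin: centre of its underside.
- clip_tray: Open steel tray with binder clips, 90 x 130 mm, 22 mm tall, loose. Origin: centre of its underside.
- mug: Blue ceramic mug, 80 mm across, 90 mm tall, loose. Origin: centre of its underside.

How it is judged:
On the way, in this order (a step that is already met when the one before it is completed fails the run):
1. the lock button is pressed down with the gripper (value of joint lock above 0.0055 m and contact force between the fingers and anything else above 1 N), for 0.05 s.
2. the boom is held by its grip post with the pointer level with the clip (y of pointer in the frame of clip between -0.005 and 0.005 m and contact force between the fingers and rod above 2 N and distance between the grasp point and grip below 0.05 m), for 0.3 s.
At the end, for the whole second after the job is handed in: The fingers still hold the grip post (pressing on it with more than 2 N, the middle of the pads within 50 mm of its grip point), the pointer is level with the middle of the binder clip within 5 mm along the rail and the rod is still (under 10 mm/s) (all of step 2 and velocity of joint rod between -0.01 and 0.01 m/s); the arm keeps its last pose, push and grip.
It fails at once if the rabbit is moved more than 15 mm or tipped (distance of rabbit from where it was at the start of the episode above 0.015 m or angle between rabbit's own z axis and vertical above 0.4 rad).
It fails at once if the jar is moved more than 15 mm or tipped (distance of jar from where it was at the start of the episode above 0.015 m or angle between jar's own z axis and vertical above 0.4 rad).
It fails at once if the clip tray is moved more than 15 mm (distance of clip_tray from where it was at the start of the episode above 0.015 m).
It fails at once if the mug is moved more than 15 mm or tipped (distance of mug from where it was at the start of the episode above 0.015 m or angle between mug's own z axis and vertical above 0.4 rad).
It also fails if it takes over 43 s, if anything falls off the work surface, if the arm or the gripper's body presses on something with over 40 N, if the wrist force passes 120 N, or if a joint passes its speed limit or range.

ROBOT

A 7-joint arm with a two-finger parallel gripper is mounted at the origin on the work surface. World frame = base frame: x ahead of the robot, y to its left, z up, the work surface at z = 0. Lengths are in m, angles in rad, forces in N, time in s.
With the tool pointing down it reaches from about 0.425 to 0.975 m from the base axis. Payload 16.7 kg.
Tool frame: the origin (TCP) lies midway between the tips of the shut fingers; the grasp point (between the pads) lies pinch_z behind it (pinch_z is the distance from the TCP to the grasp point, in m); z points along the fingers, y is the line along which they close (so a half turn about z gives the same grasp; the last joint's range is limited). The gripper opens to 85 mm and grips with 20 to 120 N. Pads are 22 mm wide; open, the fingers measure 114 mm over their backs; the gripper's body (76 mm by 85 mm) begins 54 mm behind the grasp point. The pads swing forward as they close: fully open they stand 13 mm farther back than shut.
Start: joints at [0.986, 0.426, 0.074, 1.606, -0.034, 1.111, -0.067], TCP at [0.285, -0.612, 0.231] pointing down, gripper open.
Joint ranges: [-2.85, 2.85], [-0.5, 2.14], [-1.23, 1.37], [0.21, 2.46], [-1.02, 4.16], [0.16, 2.05], [-2.73, 2.73]. Speed limits (rad/s): [1.89, 1.89, 2.39, 2.39, 3.01, 3.01, 3.01].

INTERFACE

Orientations are given as a rotation vector (axis times angle).
In Python, from workcell import get_state, grab_frame, sign_off, pinch_z gives the robot as it stands.
- The arm moves only by the tool drive_tool, never from a script. Its argument "increments" is a list of rows, each a list of 3 entries, a list of its own where there are three numbers: the shift along the tool's x, y, z in m, then the turn, a rotation vector about the tool's x, y, z in degrees, then the closure, from 0 (fully open) to 1 (shut). In form: [[[tx, ty, tz], [wx, wy, wz], claw], ...]. A call has 1 to 20 rows; each row shifts and turns the commanded pose from where the row before left it, along the tool's axes as they then stand; what a row does not reach is not made up. A row lasts 1/10 s, in which the tool goes at most 50 mm and 8.59 degrees, less where a joint would pass 70% of its speed; a pose out of reach is approached as far as the arm can. A call with a gripper value outside its range is refused whole. The fingers move at their own pace and stop on an object; "grip_force" is the grip in N (left out, the last holds). Time passes only in rows, so rows that do not move let the fingers close. It gives the time, the measured TCP pose, the force, the opening and the grip force at its end, in the units of the state.
- get_state(): the state, without advancing time (a new reading comes with each control period).
- grab_frame(name): name is "scene" or "side" or "wrist"; returns a dict with "img" (400x640x3 uint8, red, green, blue), "camera_matrix" (3x3 intrinsics, pixels), "k1" (the pictures are not rectified: a ray, as slopes to the right and down, at radius r is drawn at 1 + k1 r^2 times it, then the intrinsics apply), "cam_to_world" (4x4, takes a point from camera to world coordinates). Camera axes: x right, y down, z forward; pixel columns grow to the right and rows downward; lengths in m; the calibration is good to about 2 mm. A picture is of the moment at which its call begins. There is no depth.
- sign_off(): hands the job in; it is judged then, once.
The state is a dict: "t": time; "joint_positions": joint angles; "qvel": joint speeds; "effort": joint torques, N m; "ee_pos": TCP position; "orientation": TCP orientation; "wrist_force": force on the tool from outside, world axes, zero at the start; "wrist_torque": the same for the moment, N m; "grip_width": finger opening in m; "grasp_force": force on a finger pad.
Only numpy, scipy, OpenCV 4.12 (cv2) and the standard library are available. Lean on these libraries where they do the work, as an engineer would, in place of code of your own. Each camera call takes 0.05 s, during which the arm holds its last target. There are 200 camera calls.

## Working session

There is one attempt and no reset: what is moved stays moved. The work goes in short steps, Python scripts to look and compute and a tool call to move; the robot and the scene stay as the last step left them, time stands still between calls to the robot, and variables do not carry over. Pictures are saved under pics/ and viewed, at most 10 in all, crops included, and the job is handed in when it is done.

Besides the shell and the picture viewer there is one more tool, called by a JSON object that holds its "name" and its "arguments", one argument or row to a line. drive_tool: Moves the arm, as the interface text tells. Its arguments: {"type":"object","properties":{"increments":{"type":"array"},"grip_force":{"type":"number"}},"required":["increments"]}

```bash
mkdir -p pics; cat > h.py <<'E'
import numpy as np, cv2
from workcell import get_state, grab_frame, sign_off, pinch_z
def save(n,f): cv2.imwrite(f'pics/{f}.png',n['img'][:,:,::-1])
def ray(f,u,v):
    K=np.array(f['camera_matrix']);T=np.array(f['cam_to_world'])
    p=cv2.undistortPoints(np.array([[[u,v]]],float),K,np.array([f['k1'],0,0,0.]))[0,0]
    return T[:3,3],T[:3,:3]@np.array([p[0],p[1],1])
def onz(f,u,v,z):
    o,d=ray(f,u,v);return o+d*(z-o[2])/d[2]
def proj(f,P):
    K=np.array(f['camera_matrix']);T=np.linalg.inv(np.array(f['cam_to_world']))
    return cv2.projectPoints(np.array(P,float).reshape(-1,3),cv2.Rodrigues(T[:3,:3])[0],T[:3,3],K,np.array([f['k1'],0,0,0.]))[0][:,0]
E
python3 - <<'E'
from h import *
import pickle
s=get_state();print(s,pinch_z)
fs={n:grab_frame(n) for n in('scene','side')}
pickle.dump(fs,open('f0.pkl','wb'))
for n in fs: save(fs[n],n); print(n,np.round(fs[n]['cam_to_world'],3).tolist(),fs[n]['k1'])
E
```

```text
{'t': 0.0, 'joint_positions': array([ 0.98550972,  0.42673213,  0.07385489,  1.60661284, -0.03410706,
        1.11076513, -0.06708848]), 'qvel': array([-0.00027844, -0.00087252,  0.0004731 , -0.00111686,  0.00111937,
        0.00093885, -0.00071216]), 'effort': array([ 4.87455179e-05, -9.49828863e+01,  3.76079008e+00, -4.63538790e+01,
        1.92077894e-02,  9.90596978e-03,  2.04141463e-05]), 'ee_pos': array([ 0.28473855, -0.61156354,  0.23060804]), 'orientation': array([-3.06614153e+00, -6.78825959e-01,  5.61842082e-04]), 'wrist_force': array([0.34878636, 0.13533361, 0.28134111]), 'wrist_torque': array([0.00171953, 0.03475803, 0.03621926]), 'grasp_force': 0.0, 'grip_width': 0.08515310060021604} 0.0187
scene [[-0.266, 0.633, -0.727, 1.428], [0.964, 0.157, -0.216, 0.325], [-0.022, -0.758, -0.652, 0.909], [0.0, 0.0, 0.0, 1.0]] 0.008890496463805152
side [[-0.829, -0.351, 0.435, -0.132], [-0.559, 0.494, -0.666, 1.063], [0.019, -0.795, -0.606, 1.045], [0.0, 0.0, 0.0, 1.0]] 0.03835522898549877
```

View pics/scene.png

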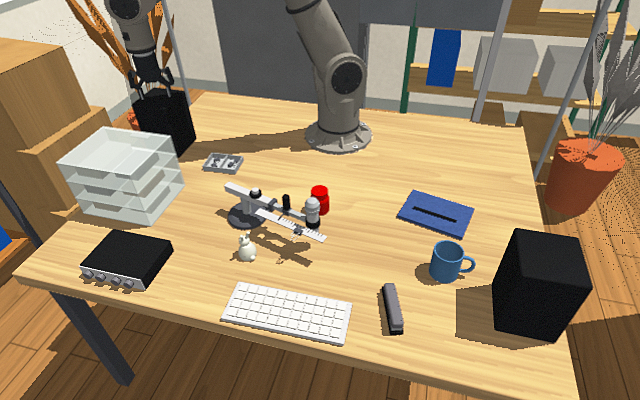

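View pics/side.png

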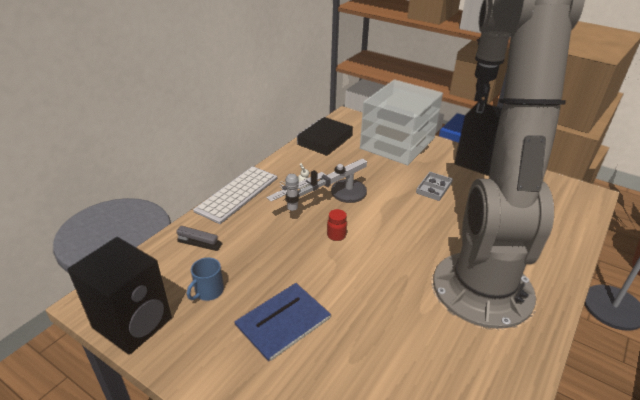

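The scene view shows the button near (256,192), the post top near (286,195), the clip near (299,231), the rabbit at (246,250) and the jar at (319,195). In the side view the button is near (340,168) and the post near (314,172). I'll zoom both.

```bash
python3 - <<'E'
import pickle; from h import *
fs=pickle.load(open('f0.pkl','rb'))
a=fs['scene']['img'][170:270,210:340];b=fs['side']['img'][140:230,260:390]
k=lambda x:cv2.resize(x,(780,int(x.shape[0]*3)),interpolation=cv2.INTER_CUBIC)
a=cv2.resize(a,None,fx=3,fy=3,interpolation=2);b=cv2.resize(b,None,fx=3,fy=3,interpolation=2)
o=np.zeros((300,790,3),np.uint8);o[:,:390]=a;o[:270,400:]=b
cv2.imwrite('pics/c.png',o[:,:,::-1])
E
```

```text
(no output)
```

View pics/c.png

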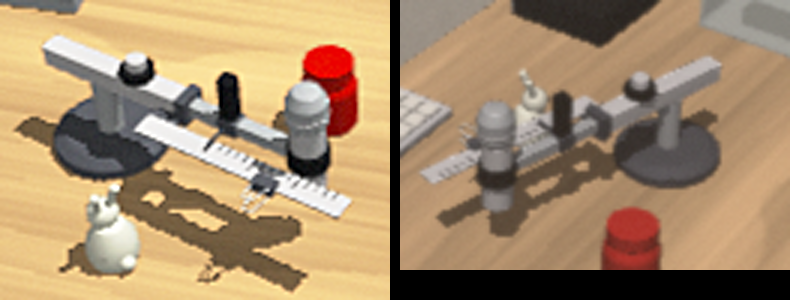

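```bash
python3 - <<'E'
import pickle; from h import *
from scipy.spatial.transform import Rotation as R
fs=pickle.load(open('f0.pkl','rb'));s,d=fs['scene'],fs['side']
B1=onz(s,254.7,189,.137);B2=onz(d,340,165.7,.137);P1=onz(s,286,195.5,.16);P2=onz(d,314,171.5,.16);C=onz(s,298.3,230.3,.1)
for n,v in zip('B1 B2 P1 P2 C'.split(),[B1,B2,P1,P2,C]):print(n,v.round(4))
B=(B1+B2)/2;P=(P1+P2)/2;y=(P-B)[:2];print('len',np.linalg.norm(y),'should .115');y/=np.linalg.norm(y);x=np.array([y[1],-y[0]])
print('yaw y axis',np.degrees(np.arctan2(y[1],y[0])));O=B[:2]-.05*y
print('O',O,'clip',x@(C[:2]-O),y@(C[:2]-O))
for n,uv,z in [('rab',(246.5,258),.0),('jar',(319,211),0),('mic',(312,198),.185)]:
  p=onz(s,*uv,z)[:2]-O;print(n,x@p,y@p)
print(R.from_rotvec(get_state()['orientation']).as_matrix().round(3))
E
```

```text
B1 [ 0.5708 -0.1258  0.137 ]
B2 [ 0.57   -0.1237  0.137 ]
P1 [ 0.6022 -0.0132  0.16  ]
P2 [ 0.6029 -0.0152  0.16  ]
C [0.6718 0.0425 0.1   ]
len 0.1151193381259504 should .115
yaw y axis 73.77540679383716
O [ 0.55640748 -0.1727708 ] clip 0.05069894579569227 0.2389455034257218
rab 0.14449431713193445 0.11063647800770769
jar -0.1395482885442374 0.1888285685240594
mic -0.0046472405090945265 0.2528446713576858
[[ 0.907  0.422 -0.001]
 [ 0.422 -0.907  0.001]
 [-0.    -0.001 -1.   ]]
```

```bash
python3 - <<'E'
import pickle; from h import *
s=pickle.load(open('f0.pkl','rb'))['scene']
for uv in[(132,219),(182,182),(70,200)]:print(onz(s,*uv,0).round(2))
E
```

```text
[ 0.66 -0.54 -0.  ]
[ 0.45 -0.48  0.  ]
[ 0.63 -0.81  0.  ]
```

{"name": "drive_tool", "arguments": {
  "increments": [
    [[0,0,-0.02],[0,0,0],1]
  ],
  "grip_force": 40
}}

```text
t: 0.2
ee_pos: [0.2843, -0.6105, 0.2485]
orientation: [-3.063, -0.678, 0.002]
wrist_force: [-0.3, 0.3, 1.0]
grip_width: 0.0735
grasp_force: 0.0
```

{"name": "drive_tool", "arguments": {
  "increments": [
    [[0.0169,-0.0363,0],[0,0,0],1],
    [[0.0169,-0.0363,0],[0,0,0],1],
    [[0.0169,-0.0363,0],[0,0,0],1],
    [[0.0169,-0.0363,0],[0,0,0],1],
    [[0.0169,-0.0363,0],[0,0,0],1],
    [[0.038,-0.014,0],[0,0,0],1],
    [[0.038,-0.014,0],[0,0,0],1],
    [[0.038,-0.014,0],[0,0,0],1],
    [[0.038,-0.014,0],[0,0,0],1],
    [[0.038,-0.014,0],[0,0,0],1],
    [[0.038,-0.014,0],[0,0,0],1],
    [[0.038,-0.014,0],[0,0,0],1],
    [[0.038,-0.014,0],[0,0,0],1],
    [[0.038,-0.014,0],[0,0,0],1],
    [[0.038,-0.014,0],[0,0,0],1],
    [[0,0,0],[0,0,8.2],1],
    [[0,0,0],[0,0,8.2],1],
    [[0,0,0],[0,0,8.2],1],
    [[0,0,0],[0,0,8.2],1],
    [[0,0,0],[0,0,8.2],1]
  ]
}}

```text
t: 2.2
ee_pos: [0.5701, -0.1243, 0.251]
orientation: [-3.11, 0.447, 0.001]
wrist_force: [-0.1, -0.0, -0.2]
grip_width: 0.0001
grasp_force: 0.0
```

```bash
python3 - <<'E'
from h import *
from scipy.spatial.transform import Rotation as R
s=get_state();print(s['ee_pos'],s['joint_positions'].round(2));print(R.from_rotvec(s['orientation']).as_matrix().round(3))
f=grab_frame('wrist');save(f,'w1')
print(proj(f,[[.5704,-.1248,.137],[.6026,-.0142,.16],[.6718,.0425,.1]]).round(1))
E
```

```text
[ 0.57009531 -0.12433357  0.2510099 ] [ 0.24  0.27 -0.17  1.78  0.05  1.09 -1.8 ]
[[ 0.959 -0.282 -0.001]
 [-0.282 -0.959  0.   ]
 [-0.001  0.    -1.   ]]
[[314.9 191.9]
 [169.4 200.1]
 [115.1 130.6]]
```

View pics/w1.png

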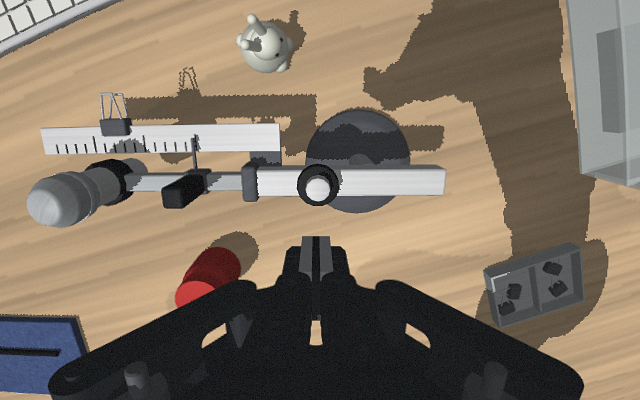

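The button top is at (318,188), the clip at (116,127) and the post top near (175,197), all within about 3 px of prediction. I'll press the button now.

{"name": "drive_tool", "arguments": {
  "increments": [
    [[0,0,0.035],[0,0,0],1],
    [[0,0,0.035],[0,0,0],1],
    [[0,0,0.03],[0,0,0],1],
    [[0,0,0.005],[0,0,0],1],
    [[0,0,0.005],[0,0,0],1],
    [[0,0,0.005],[0,0,0],1],
    [[0,0,0.005],[0,0,0],1],
    [[0,0,0.002],[0,0,0],1],
    [[0,0,0],[0,0,0],1],
    [[0,0,0],[0,0,0],1]
  ]
}}

```text
t: 3.25
ee_pos: [0.5711, -0.1245, 0.1301]
orientation: [-3.111, 0.438, -0.003]
wrist_force: [3.6, -0.7, 3.6]
grip_width: -0.0001
grasp_force: 2.2
```

```bash
python3 - <<'E'
from h import *
s=get_state();print(s['ee_pos'],s['wrist_force'])
f=grab_frame('wrist')
c=grab_frame('scene')['img'][170:270,210:340];cv2.imwrite('pics/p.png',cv2.resize(c,None,fx=4,fy=4)[:,:,::-1])
E
```

```text
[ 0.57105882 -0.12448086  0.13008305] [ 3.6353107  -0.7305711   3.64153814]
```

View pics/p.png

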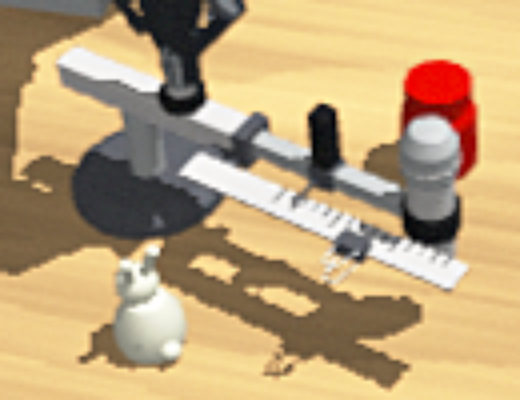

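The post has moved about 4.5 px along the boom, so the rod has popped free. I'll press a little deeper, shifted 1.5 mm away from the housing contact, to be sure of step 1.

{"name": "drive_tool", "arguments": {
  "increments": [
    [[0.0015,0,0.002],[0,0,0],1],
    [[0,0,0.002],[0,0,0],1],
    [[0,0,0],[0,0,0],1],
    [[0,0,0],[0,0,0],1]
  ]
}}

```text
t: 3.75
ee_pos: [0.5714, -0.1246, 0.1282]
orientation: [3.111, -0.438, 0.0]
wrist_force: [-20.1, 3.8, 53.0]
grip_width: 0.0001
grasp_force: 26.5
```

{"name": "drive_tool", "arguments": {
  "increments": [
    [[-0.001,0,-0.02],[0,0,0],1],
    [[0,0,-0.04],[0,0,0],1],
    [[0,0,-0.04],[0,0,0],0.5],
    [[0,0,-0.03],[0,0,0],0],
    [[0,-0.03,0],[0,0,0],0],
    [[0,-0.03,0],[0,0,0],0],
    [[0,-0.03,0],[0,0,0],0],
    [[0,-0.03,0],[0,0,0],0],
    [[0,-0.015,0],[0,0,0],0],
    [[0,0,0],[0,0,0],0],
    [[0,0,0],[0,0,0],0]
  ]
}}

```text
t: 4.85
ee_pos: [0.6077, 0.0043, 0.255]
orientation: [3.11, -0.439, -0.001]
wrist_force: [0.2, -0.9, 0.2]
grip_width: 0.0855
grasp_force: 0.0
```

```bash
python3 - <<'E'
from h import *
s=get_state();print(s['ee_pos'])
f=grab_frame('wrist');save(f,'w2')
print(proj(f,[[.6085,.005,.16],[.6718,.0425,.105]]).round(1))
import pickle;pickle.dump(f,open('w2.pkl','wb'))
E
```

```text
[0.60765657 0.00430174 0.25497552]
[[313.2 198. ]
 [255.4 128.6]]
```

View pics/w2.png

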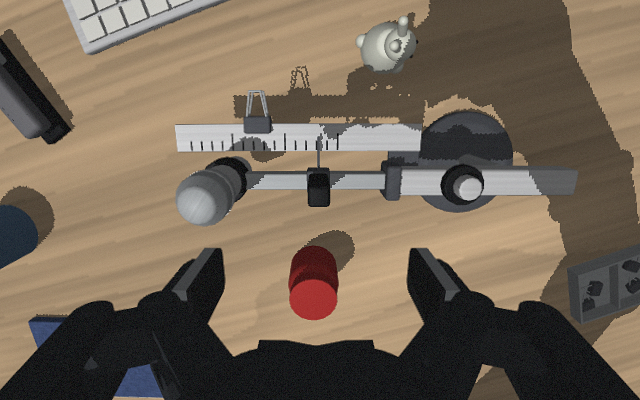

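The post top is at (318,200), the pointer end at (319,141) and the clip body at (258,124).

```bash
python3 - <<'E'
from h import *
import pickle;f=pickle.load(open('w2.pkl','rb'))
g=cv2.cvtColor(f['img'],6);
for (r0,r1,c0,c1,n) in[(192,206,295,345,'posttop'),(117,132,235,285,'clip')]:
  ys,xs=np.nonzero(g[r0:r1,c0:c1]<(60 if n!='clip' else 85));print(n,xs.min()+c0,xs.max()+c0,np.median(xs)+c0,ys.min()+r0,ys.max()+r0)
rp=onz(f,319,140,.104);c=onz(f,258,124,.105);p=onz(f,318.3,201,.16)
y=np.array([.2795,.960])
print(p,c,rp,'pull',y@(c-rp)[:2],'post-tcp',y@(p[:2]-get_state()['ee_pos'][:2]), np.array([.96,-.2795])@(p[:2]-get_state()['ee_pos'][:2]))
a,b=onz(f,177,125,.098),onz(f,421,124.5,.098);d=(a-b)[:2];print('rail',d/np.linalg.norm(d),np.linalg.norm(d))
E
```

```text
posttop 308 329 319.0 192 205
clip 239 284 263.0 117 131
[0.60499881 0.00176732 0.16      ] [0.67505268 0.03882191 0.105     ] [ 0.64531021 -0.0109605   0.104     ] pull 0.056104133649876375 post-tcp -0.002652550433049208 -0.0019954170954351656
rail [0.276158   0.96111225] 0.23115536815030666
```

{"name": "drive_tool", "arguments": {
  "increments": [
    [[-0.001,0.0025,0.03],[0,0,0],0],
    [[0,0,0.035],[0,0,0],0],
    [[0,0,0.035],[0,0,0],0],
    [[0,0,0.025],[0,0,0],0],
    [[0,0,0],[0,0,0],0],
    [[0,0,0],[0,0,0],1],
    [[0,0,0],[0,0,0],1],
    [[0,0,0],[0,0,0],1],
    [[0,0,0],[0,0,0],1],
    [[0,0,0],[0,0,0],1],
    [[0,0,0],[0,0,0],1],
    [[0,0,0],[0,0,0],1]
  ],
  "grip_force": 60
}}

```text
t: 6.1
ee_pos: [0.6069, 0.0033, 0.1313]
orientation: [-3.111, 0.438, -0.002]
wrist_force: [-2.1, 0.2, 7.1]
grip_width: 0.0168
grasp_force: 58.5
```

{"name": "drive_tool", "arguments": {
  "increments": [
    [[0,-0.01,0],[0,0,0],1],
    [[0,-0.01,0],[0,0,0],1],
    [[0,-0.01,0],[0,0,0],1],
    [[0,-0.01,0],[0,0,0],1],
    [[0,-0.01,0],[0,0,0],1],
    [[0,-0.003,0],[0,0,0],1],
    [[0,0,0],[0,0,0],1],
    [[0,0,0],[0,0,0],1]
  ]
}}

```text
t: 6.9
ee_pos: [0.6213, 0.0538, 0.1313]
orientation: [3.111, -0.438, 0.001]
wrist_force: [-4.4, -2.0, 10.5]
grip_width: 0.0169
grasp_force: 59.5
```

```bash
python3 - <<'E'
from h import *
import pickle
f=grab_frame('wrist');s=grab_frame('scene');pickle.dump((f,s),open('w3.pkl','wb'))
o=np.zeros((400,800,3),np.uint8);
o[:,:480]=cv2.resize(f['img'][0:400,80:560],(480,400));o[:300,490:]=cv2.resize(s['img'][180:255,255:332],None,fx=4,fy=4,interpolation=2)[:,:310] if False else cv2.resize(s['img'][180:255,255:332],(310,300),interpolation=2)
cv2.imwrite('pics/w3.png',o[:,:,::-1])
E
```

```text
(no output)
```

View pics/w3.png

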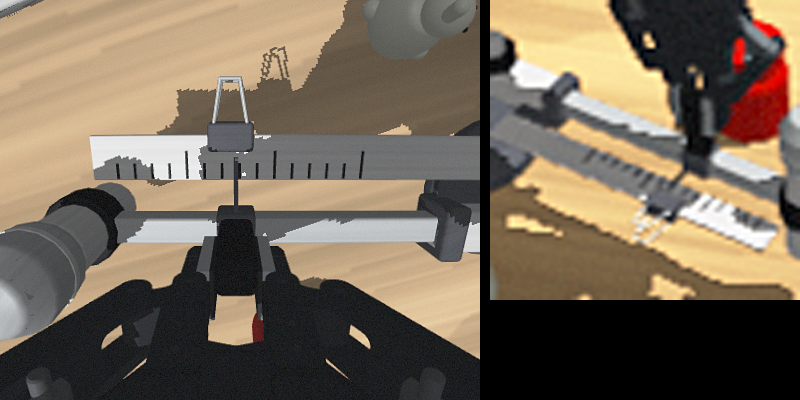

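The wrist view shows the pointer at x≈236.5 (crop coordinates) and the clip body spanning 208–254, so about 3 mm remains. I'll compute it by casting rays.

```bash
python3 - <<'E'
from h import *
import pickle;f,s=pickle.load(open('w3.pkl','rb'))
y=np.array([.2775,.9607])
g=cv2.cvtColor(f['img'],7)
for r in (126,132,140,158,170): print(r,g[r,280:345].tolist())
for z in(.091,.105):print(y@(onz(f,310.5,137,z)-onz(f,316.5,156,.104))[:2])
E
```

```text
126 [92, 90, 91, 90, 87, 87, 87, 75, 88, 95, 100, 103, 101, 101, 97, 96, 98, 98, 100, 96, 100, 97, 100, 103, 97, 97, 100, 100, 100, 96, 102, 97, 97, 97, 100, 98, 100, 102, 95, 98, 98, 99, 97, 99, 98, 97, 97, 97, 94, 99, 96, 86, 73, 47, 96, 91, 91, 93, 93, 90, 92, 94, 89, 92, 92]
132 [91, 87, 88, 87, 92, 87, 90, 71, 96, 95, 97, 96, 103, 100, 98, 102, 100, 97, 98, 96, 100, 98, 98, 98, 98, 98, 96, 98, 98, 96, 96, 91, 95, 98, 96, 97, 96, 100, 93, 96, 95, 96, 95, 97, 96, 98, 97, 97, 98, 95, 95, 79, 70, 82, 185, 180, 84, 91, 93, 90, 91, 94, 92, 90, 92]
140 [228, 229, 228, 228, 229, 229, 235, 157, 86, 96, 99, 100, 98, 101, 99, 102, 97, 99, 102, 97, 100, 98, 100, 100, 96, 101, 99, 100, 98, 99, 101, 96, 96, 97, 94, 97, 97, 94, 95, 94, 95, 95, 97, 94, 95, 99, 97, 92, 94, 96, 93, 79, 69, 57, 120, 116, 111, 116, 113, 116, 115, 115, 113, 112, 113]
158 [115, 114, 120, 115, 117, 118, 114, 117, 116, 117, 118, 115, 116, 116, 117, 117, 116, 116, 117, 119, 118, 116, 117, 118, 121, 119, 117, 119, 116, 115, 120, 119, 118, 114, 40, 84, 81, 78, 114, 124, 118, 116, 115, 116, 118, 119, 119, 117, 116, 117, 118, 120, 115, 119, 121, 115, 116, 119, 120, 116, 115, 117, 119, 117, 116]
170 [116, 119, 117, 49, 30, 4, 120, 116, 118, 115, 118, 114, 118, 115, 117, 116, 118, 117, 119, 120, 99, 21, 26, 68, 120, 115, 117, 115, 115, 114, 118, 116, 119, 99, 45, 53, 54, 58, 36, 28, 17, 125, 118, 117, 118, 116, 115, 116, 116, 116, 118, 114, 119, 117, 114, 98, 13, 20, 72, 120, 117, 115, 111, 113, 116]
0.003456777192891292
0.0032397884642032834
```

{"name": "drive_tool", "arguments": {
  "increments": [
    [[0,-0.0015,0],[0,0,0],1],
    [[0,-0.0015,0],[0,0,0],1],
    [[0,0,0],[0,0,0],1],
    [[0,0,0],[0,0,0],1],
    [[0,0,0],[0,0,0],1],
    [[0,0,0],[0,0,0],1],
    [[0,0,0],[0,0,0],1]
  ]
}}

```text
t: 7.7
ee_pos: [0.622, 0.0565, 0.1313]
orientation: [3.11, -0.439, 0.001]
wrist_force: [-2.8, -3.4, 9.3]
grip_width: 0.0172
grasp_force: 59.5
```

```bash
python3 - <<'E'
from h import *
f=grab_frame('wrist');g=cv2.cvtColor(f['img'],7)
for r in (126,140,152,158): print(r,g[r,280:345].tolist())
c=f['img'][90:240,240:400];cv2.imwrite('pics/w4.png',cv2.resize(c,None,fx=4,fy=4,interpolation=2)[:,:,::-1])
E
```

```text
126 [89, 91, 88, 91, 89, 87, 87, 91, 88, 88, 87, 88, 71, 93, 94, 98, 102, 101, 98, 97, 98, 100, 101, 98, 98, 97, 100, 99, 97, 98, 99, 99, 99, 96, 97, 94, 99, 101, 98, 94, 96, 98, 102, 95, 97, 100, 100, 95, 101, 93, 96, 97, 99, 98, 97, 92, 87, 73, 54, 96, 91, 97, 93, 90, 93]
140 [227, 228, 229, 229, 229, 230, 229, 229, 229, 230, 232, 241, 157, 91, 95, 98, 98, 99, 100, 98, 101, 101, 97, 98, 98, 99, 97, 99, 96, 98, 98, 95, 92, 93, 98, 95, 96, 95, 97, 93, 93, 93, 93, 95, 96, 95, 93, 93, 92, 95, 98, 98, 95, 92, 92, 94, 82, 70, 63, 116, 110, 112, 111, 114, 111]
152 [242, 120, 110, 111, 115, 112, 113, 114, 110, 116, 113, 110, 113, 114, 115, 115, 113, 114, 114, 113, 113, 111, 114, 112, 115, 115, 113, 118, 114, 114, 115, 115, 105, 243, 240, 237, 236, 237, 238, 237, 240, 245, 249, 112, 114, 112, 114, 114, 117, 116, 117, 115, 118, 117, 117, 113, 116, 113, 113, 113, 114, 113, 110, 111, 112]
158 [111, 115, 113, 120, 116, 117, 117, 118, 119, 115, 115, 116, 117, 117, 118, 117, 117, 120, 118, 115, 115, 118, 114, 117, 119, 115, 119, 116, 117, 114, 117, 120, 120, 113, 79, 89, 82, 81, 115, 119, 119, 117, 118, 118, 117, 117, 118, 117, 118, 118, 113, 120, 119, 118, 116, 119, 118, 118, 118, 117, 114, 116, 117, 119, 120]
```

View pics/w4.png

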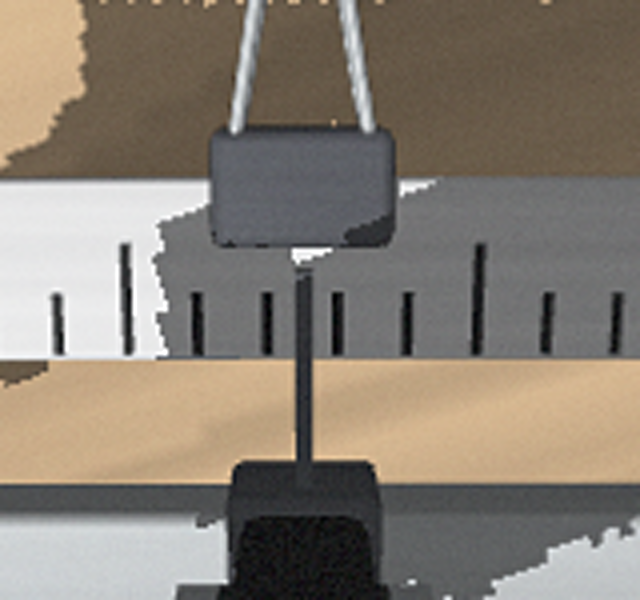

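The pointer (x≈304) now lines up with the middle of the clip (211–396, centre 303). The post is held at 59 N and more than 0.3 s has passed, so I'll hand the job in.

```bash
python3 -c "
from workcell import *
print(get_state()['grasp_force']);print(sign_off())"
```

```text
59.531959891319275
the job is handed in; nothing more can be done
None
```

I pressed the lock button, pulled the boom out by its grip post until the pointer was level with the middle of the clip (within about 1 mm in the wrist camera), and handed the job in while still gripping at about 59 N; the verdict wasn't shown.

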